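Try the folding stay of the bread chest

TASK

The folding stay of the walnut bread chest has just been refitted: try it. Raise the lid by its bar handle until the stay straightens and locks, let go so that the stay alone holds the lid up for a good second, then push the stay's knee down so that it breaks and the lid sinks fully shut.

Things in the scene. Friction and masses are not known exactly. Their poses are not given: they have to be found in the camera images.
- chest: Fixed dark walnut chest, 250 deep (x) x 280 wide (y) x 130 high, with a 16 mm walnut lid, the only one with a two-bar steel stay, on the outside of its right (-y) side. Origin: centre of its underside. Its x axis points from the front (robot side) to the hinged back. Hinge line: along y, 120 mm behind the origin, 130 mm up, at the lid's underside.
- lid_handle (a point): Middle of the bar handle on the lid near its front edge: a steel round bar 12 mm thick, 110 mm long along the chest's y, its axis 34 mm above the lid's top, 220 mm before the hinge line. It may turn between the fingers. Raising takes 4 to 7 N; the bar then travels on an arc about the hinge line to some 320 mm above the table.
- knee_knob (a point): Middle of the walnut knob on the stay's knee: a round bar 20 mm thick, 45 mm long along y, 60 mm out from the lid's edge. Shut: 42 mm above the table. Locked: about 155 mm up, over-centre by 7 mm. Pressed straight down with about 5 N it breaks; some 35 mm down (50 is sure) the weight takes over, and a damped hinge lets the lid sink shut in about 3 s, the knob going down with it.
- lid (a joint): Opening angle of the lid in rad: 0 shut (as at the start), 0.87 with the stay straight. Raised to 0.83 or more and released, a spring in the knee carries it on and locks the stay by itself (lid then rests at about 0.87); released below 0.77 it sinks shut again.

How it is judged:
On the way:
1. the stay alone holds the lid up: lid above 0.83 rad and still, nothing of the robot touching the chest (value of joint lid above 0.83 rad and velocity of joint lid between -0.03 and 0.03 rad/s and contact force between chest and the arm below 0.1 N and contact force between chest and the fingers below 0.1 N), for 0.8 s.
At the end, for the whole second after the job is handed in: the lid is shut again (within 0.05 rad, about 11 mm at its front edge) and at rest (value of joint lid below 0.05 rad and velocity of joint lid between -0.05 and 0.05 rad/s); the robot touches nothing.
It also fails if it takes over 56 s, if anything falls off the work surface, if the arm or the gripper's body presses on something with over 40 N, if the wrist force passes 120 N, or if a joint passes its speed limit or range.

ROBOT

A 7-joint arm with a two-finger parallel gripper is mounted at the origin on the work surface. World frame = base frame: x ahead of the robot, y to its left, z up, the work surface at z = 0. Lengths are in m, angles in rad, forces in N, time in s.
With the tool pointing down it reaches from about 0.425 to 0.875 m from the base axis. Payload 4.7 kg.
Tool frame: the origin (TCP) lies on the centre line of the jaws, within the pads' length; the fingertips stand 14 mm ahead of it and the grasp point (between the pads) lies 5 mm behind it; z points along the fingers, y is the direction in which the jaws open and shut (so a half turn about z gives the same grasp; the last joint's range is limited). The gripper opens to 87 mm and grips with 3 to 60 N. Pads are 19 mm wide; open, the fingers measure 117 mm over their backs; the gripper's body (75 mm by 190 mm) begins 51 mm behind the grasp point.
Start: joints at [1.316, 0.321, -0.07, 1.45, 0.023, 1.371, -0.057], TCP at [0.173, -0.627, 0.237] pointing down, gripper open.
Joint ranges: [-2.86, 2.86], [-0.3, 2.09], [-1.38, 1.24], [0.06, 2.45], [-1.56, 4.7], [0.09, 2.05], [-2.69, 2.69]. Speed limits (rad/s): [2.57, 2.57, 3.14, 3.14, 3.14, 3.14, 3.14].

INTERFACE

Orientations are given as a rotation vector (axis times angle).
In Python, from bench import ctrl, optics, models gives the robot as it stands. The module is installed in compiled form; this text tells all that it offers.
- The arm moves only by the tool arm_command, never from a script. Its argument "motion" is a list of rows, each a list of 3 entries, a list of its own where there are three numbers: the shift along the tool's x, y, z in mm, then the turn, a rotation vector about the tool's x, y, z in degrees, then the closure, from 0 (fully open) to 1 (shut). In form: [[[x, y, z], [ax, ay, az], claw], ...]. A call has 1 to 8 rows; each row shifts and turns the commanded pose from where the row before left it, along the tool's axes as they then stand; what a row does not reach is not made up. A row lasts 1/12 s, in which the tool goes at most 41.7 mm and 7.16 degrees, less where a joint would pass 70% of its speed; a pose out of reach is approached as far as the arm can. A call with a gripper value outside its range is refused whole. The fingers move at their own pace and stop on an object; "force" is the grip in N (left out, the last holds). Time passes only in rows, so rows that do not move let the fingers close. It gives the time, the measured TCP pose, the force and the opening at its end, in the units of the state.
- ctrl.get_state(): the state, without advancing time (a new reading comes with each control period).
- optics.get_image(name): name is "scene" or "top" or "wrist"; returns (picture, depth): 400x640x3 uint8, blue, green, red; 400x640 float32, m along the optical axis (not along the pixel's ray), 0 where there is no reading.
- optics.camera_model(name): a dict with "fovy" (degrees; the focal length in pixels is half the picture's height over the tangent of half this angle, whatever the lens; pixels are square), "cx", "cy" (the principal point, pixels), "rvec" (rotation vector, rad) and "tvec" (3), from world to camera coordinates, as OpenCV has them; the wrist camera has in their place "mount" (4x4, takes a point from camera to tool coordinates, whose origin is the TCP and whose axes are the flange's). Camera axes: x right, y down, z forward; pixel columns grow to the right and rows downward; lengths in m; the calibration is good to about 2 mm. A picture is of the moment at which its call begins: read the wrist's pose just before it. camera_model takes no time and is no camera call.
- ctrl.close_job(): hands the job in, once; it reports no verdict.
Trained networks look in the newest picture that a camera, given by its name, has taken for a name from the list of things; names that differ only in an ending like _2 or _b are one class to them, and where a whole thing is asked for, a point or a joint stands for the part that bears it (a point fixed in the world has none). Each returns a list of dicts, best first, with "conf" (0 to 1); they miss things now and then, are a little off and sometimes report something else, mostly with a low value. They report only what shows in the picture. A call takes as long as a camera call.
- models.search_frame(camera, target): "location" ([x, y, z] in m, in the coordinates of the camera as it stood for that picture, good to about 4 mm: the middle of the surface that is visible of it).
- models.silhouettes(camera, target): "pixels" (400x640 bool, what is visible of it).
The state is a dict: "time": time; "joint_positions": joint angles; "qd": joint speeds; "joint_torque": joint torques, N m; "position": TCP position; "tool_rot": TCP orientation; "ft_force": force on the tool from outside, world axes, zero at the start; "torque": the same for the moment, N m; "grip_width": opening from 0.0 (shut) to 1.0 (fully open).
Only numpy, scipy, OpenCV 4.12 (cv2) and the standard library are available. Lean on these libraries where they do the work, as an engineer would, in place of code of your own. Each camera call takes 0.05 s, during which the arm holds its last target.

## Working session

There is one attempt and no reset: what is moved stays moved. The work goes in short steps, Python scripts to look and compute and a tool call to move; the robot and the scene stay as the last step left them, time stands still between calls to the robot, and variables do not carry over. Pictures are saved under pics/ and viewed, and the job is handed in when it is done.

Besides the shell and the picture viewer there is one more tool, called as name(argument=value, ...) on one line, values as JSON. arm_command: Moves the arm, as the interface text tells. Its arguments: {"type":"object","properties":{"motion":{"type":"array","items":{"type":"array"}},"force":{"type":"number"}},"required":["motion"]}

```bash
mkdir -p pics; cat > h.py <<'E'
import numpy as np, cv2
from bench import ctrl, optics, models
from scipy.spatial.transform import Rotation as R
def st(): 
    s=ctrl.get_state(); print('t',round(s['time'],2),'p',np.round(s['position'],4),'rot',np.round(s['tool_rot'],3),'F',np.round(s['ft_force'],1),'g',round(s['grip_width'],3)); return s
def c2w(name,p,s=None):
    m=optics.camera_model(name); p=np.asarray(p,float)
    if 'mount' in m:
        T=np.array(m['mount']); q=T[:3,:3]@p+T[:3,3]
        return R.from_rotvec(s['tool_rot']).apply(q)+s['position']
    Rm=R.from_rotvec(np.ravel(m['rvec'])).as_matrix()
    return Rm.T@(p-np.ravel(m['tvec']))
def px(name,u,v,d):
    m=optics.camera_model(name); f=200/np.tan(np.radians(m['fovy'])/2)
    return np.array([(u-m['cx'])*d/f,(v-m['cy'])*d/f,d])
E
python3 - <<'E'
from h import *
s=st(); print(np.round(R.from_rotvec(s['tool_rot']).as_matrix(),3))
for n in ['scene','top']:
    im,d=optics.get_image(n); cv2.imwrite(f'pics/{n}0.png',im); np.save(f'pics/{n}0.npy',d)
    print(optics.camera_model(n))
    for t in ['lid_handle','knee_knob','chest']:
        for r in models.search_frame(n,t)[:3]: print(n,t,round(r['conf'],2),np.round(c2w(n,r['location']),4))
E
```

```text
t 0.0 p [ 0.1725 -0.6261  0.2354] rot [-3.111e+00 -4.210e-01  1.000e-03] F [-0.5  0.5  0.7] g 1.002
[[ 0.964  0.266 -0.001]
 [ 0.266 -0.964  0.002]
 [-0.    -0.002 -1.   ]]
{'fovy': 52.82996326254115, 'cx': 325.18687976467754, 'cy': 201.89758614557343, 'rvec': array([ 1.85456136, -2.23889625,  0.35719363]), 'tvec': array([0.05738639, 0.64225878, 0.58697374])}
scene lid_handle 0.69 [ 0.5917 -0.0414  0.1464]
scene knee_knob 0.59 [ 0.5705 -0.2254  0.0517]
scene chest 0.57 [ 0.5899 -0.0463  0.1461]
{'fovy': 57.582914129152414, 'cx': 317.28617206237203, 'cy': 195.16330784462212, 'rvec': array([ 2.18155695, -2.12538602,  0.13244572]), 'tvec': array([-0.06910054,  0.65486733,  0.71155742])}
top lid_handle 0.59 [ 0.6021 -0.0449  0.148 ]
top knee_knob 0.78 [ 0.5719 -0.2243  0.0507]
top chest 0.79 [ 0.5989 -0.0439  0.1471]
```

View pics/scene0.png

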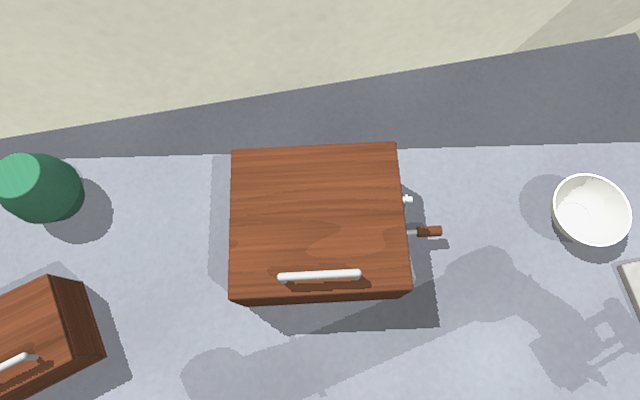

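View pics/top0.png

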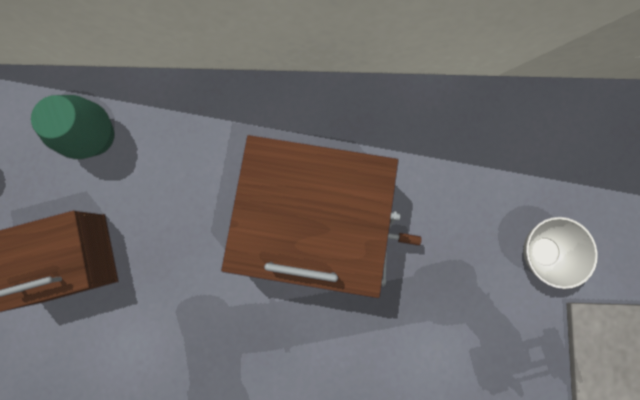

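The centre chest has the stay (scene: handle about (320,275), knob (430,231); top: handle (300,272), knob (408,239)). The left one, with no stay, is a decoy. Next I fit the lid and handle geometry from depth.

```bash
python3 - <<'E'
from h import *
for n in ['scene','top']:
    d=np.load(f'pics/{n}0.npy'); v,u=np.mgrid[0:400,0:640]
    m=optics.camera_model(n); f=200/np.tan(np.radians(m['fovy'])/2)
    P=np.stack([(u-m['cx'])*d/f,(v-m['cy'])*d/f,d],-1).reshape(-1,3)
    Rm=R.from_rotvec(np.ravel(m['rvec'])).as_matrix(); W=(P-np.ravel(m['tvec']))@Rm
    W=W[P[:,2]>0]
    box=(W[:,0]>.4)&(W[:,0]<.85)&(abs(W[:,1]+.05)<.16)
    L=W[box&(abs(W[:,2]-.146)<.006)]; r=cv2.minAreaRect((L[:,:2]*1000).astype(np.float32))
    print(n,'lid',len(L),L[:,2].mean(),r)
    H=W[box&(W[:,2]>.168)&(W[:,2]<.2)]; r=cv2.minAreaRect((H[:,:2]*1000).astype(np.float32))
    print('handle',len(H),H.mean(0),H[:,2].max(),r)
    K=W[(abs(W[:,0]-.57)<.04)&(abs(W[:,1]+.225)<.03)&(W[:,2]>.03)&(W[:,2]<.07)]
    print('knob',len(K),K.mean(0),K.min(0),K.max(0))
E
```

```text
scene lid 25614 0.14606190879868736 ((608.8851318359375, -51.75041198730469), (296.4661865234375, 250.14967346191406), 82.37047576904297)
handle 715 [ 0.51027453 -0.03045285  0.18459938] 0.18873154508645074 ((510.94183349609375, -30.50054168701172), (120.66500854492188, 12.124794006347656), 82.46665954589844)
knob 269 [ 0.57218609 -0.2308165   0.04828057] [ 0.56134122 -0.2545907   0.03786398] [ 0.58521074 -0.20170232  0.05415296]
top lid 21494 0.14491664118973918 ((608.6534423828125, -50.115447998046875), (295.9193115234375, 250.58380126953125), 82.27679443359375)
handle 542 [ 0.51075577 -0.02951391  0.18337712] 0.18736506694949917 ((510.4474182128906, -29.335811614990234), (120.29979705810547, 11.870268821716309), 82.23265075683594)
knob 237 [ 0.57238221 -0.23019895  0.04731252] [ 0.5612042  -0.25498701  0.03898753] [ 0.58310068 -0.19741912  0.05263534]
```

arm_command(motion=[[[39, -5, -2], [0, 0, -3.3], 0], [[39, -5, -2], [0, 0, -3.3], 0], [[38, -5, -2], [0, 0, -3.3], 0], [[38, -5, -2], [0, 0, -3.3], 0], [[38, -5, -2], [0, 0, -3.3], 0], [[37, -5, -2], [0, 0, -3.4], 0], [[37, -5, -2], [0, 0, -3.4], 0], [[37, -5, -2], [0, 0, -3.4], 0]])

```text
time: 1.07
position: [0.424, -0.4545, 0.2527]
tool_rot: [2.93, 1.133, 0.0]
ft_force: [0.6, -0.9, -0.3]
grip_width: 1.0
```

arm_command(motion=[[[36, -7, 0], [0, 0, -3.3], 0], [[36, -7, 0], [0, 0, -3.3], 0], [[35, -7, 0], [0, 0, -3.3], 0], [[35, -7, 0], [0, 0, -3.3], 0], [[34, -7, 0], [0, 0, -3.4], 0], [[34, -7, 0], [0, 0, -3.4], 0], [[33, -7, 0], [0, 0, -3.4], 0], [[33, -7, 0], [0, 0, -3.4], 0]])

```text
time: 1.73
position: [0.5412, -0.2013, 0.2526]
tool_rot: [2.587, 1.781, 0.0]
ft_force: [0.5, 0.9, -0.2]
grip_width: 1.003
```

```bash
cat >> h.py <<'E'
CY=-7.7
def tgt(yaw_deg,tilt_deg):
    # tool y along chest x, z down, tilted about chest y so body leans to +x
    a=np.radians(yaw_deg); y=np.array([np.cos(a),np.sin(a),0]); z=np.array([0,0,-1.]); x=np.cross(y,z)
    M=np.stack([x,y,z],1)
    return M@R.from_rotvec([np.radians(tilt_deg),0,0]).as_matrix()
def go(p,M,s):
    Rc=R.from_rotvec(s['tool_rot']).as_matrix()
    print('shift mm',np.round(Rc.T@(np.array(p)-s['position'])*1000,1),'turn deg',np.round(np.degrees(R.from_matrix(Rc.T@M).as_rotvec()),2))
E
python3 - <<'E'
from h import *
s=st(); print(np.round(tgt(CY,20),2)); go([.5107,-.030,.236],tgt(CY,0),s)
E
```

```text
t 1.73 p [ 0.5412 -0.2013  0.2526] rot [2.587 1.781 0.   ] F [ 0.5  0.9 -0.2] g 1.003
[[ 0.13  0.93 -0.34]
 [ 0.99 -0.13  0.05]
 [ 0.   -0.34 -0.94]]
shift mm [149.2 -89.7  16.6] turn deg [  0.03   0.   -13.21]
```

arm_command(motion=[[[30, -18, 0], [0, 0, 0], 0], [[30, -18, 0], [0, 0, 0], 0], [[30, -18, 0], [0, 0, 0], 0], [[30, -18, 0], [0, 0, 0], 0], [[29, -18, 0], [0, 0, -3.2], 0], [[0, 0, 0], [0, 0, -5], 0], [[0, 0, 0], [0, 0, -5], 0], [[0, 0, 0], [0, 0, 0], 0]])

```text
time: 2.4
position: [0.5102, -0.031, 0.2528]
tool_rot: [2.365, 2.067, -0.0]
ft_force: [-0.1, 0.9, 0.2]
grip_width: 0.999
```

```bash
python3 - <<'E'
from h import *
s=st(); im,d=optics.get_image('wrist'); cv2.imwrite('pics/w1.png',im)
for r in models.search_frame('wrist','lid_handle')[:2]: print(r['conf'],c2w('wrist',r['location'],s))
v,u=np.mgrid[0:400,0:640]; m=optics.camera_model('wrist'); f=200/np.tan(np.radians(m['fovy'])/2)
P=np.stack([(u-m['cx'])*d/f,(v-m['cy'])*d/f,d],-1).reshape(-1,3); P=P[P[:,2]>.0]
T=np.array(m['mount']); W=R.from_rotvec(s['tool_rot']).apply(P@T[:3,:3].T+T[:3,3])+s['position']
H=W[(W[:,2]>.168)&(W[:,2]<.2)&(abs(W[:,0]-.51)<.03)&(abs(W[:,1]+.03)<.09)]
print(len(H),H.mean(0),H[:,2].max(),cv2.minAreaRect((H[:,:2]*1000).astype(np.float32)))
go([.5107,-.030,.180],tgt(CY,0),s)
E
```

```text
t 2.4 p [ 0.5102 -0.031   0.2528] rot [ 2.365  2.067 -0.   ] F [-0.1  0.9  0.2] g 0.999
0.94 [0.60343045 0.00629377 0.14452821]
2756 [ 0.51282632 -0.01503248  0.18416618] 0.18727561002625542 ((512.62939453125, -18.17950439453125), (98.72850036621094, 11.798722267150879), 81.89884948730469)
shift mm [ 1.1  0.3 72.8] turn deg [0.04 0.05 0.01]
```

View pics/w1.png

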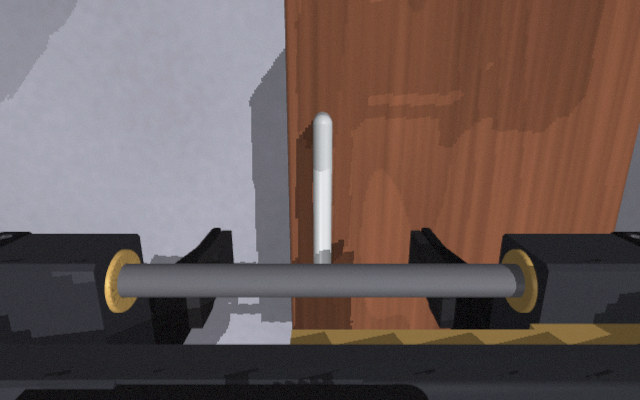

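The wrist view shows the bar vertical at about x=322, centred between the fingers. I descend and close.

arm_command(motion=[[[1, 1, 36], [0, 0, 0], 0], [[0, 0, 35], [0, 0, 0], 0], [[0, 0, 0], [0, 0, 0], 1], [[0, 0, 0], [0, 0, 0], 1], [[0, 0, 0], [0, 0, 0], 1], [[0, 0, 0], [0, 0, 0], 1], [[0, 0, 0], [0, 0, 0], 1], [[0, 0, 0], [0, 0, 0], 1]], force=30)

```text
time: 3.17
position: [0.5124, -0.0309, 0.1831]
tool_rot: [2.368, 2.061, 0.002]
ft_force: [-0.5, 0.2, -0.4]
grip_width: 0.631
```

arm_command(motion=[[[0, 0, 0], [0, 0, 0], 1], [[0, 0, 0], [0, 0, 0], 1], [[0, 0, 0], [0, 0, 0], 1], [[0, 0, 0], [0, 0, 0], 1]])

```text
time: 3.5
position: [0.5114, -0.0308, 0.1816]
tool_rot: [2.369, 2.063, -0.0]
ft_force: [-0.3, 0.1, -0.4]
grip_width: 0.325
```

```bash
python3 - <<'E'
from h import *
s=st()
ux=np.array([np.cos(np.radians(CY)),np.sin(np.radians(CY)),0]); 
b0=s['position'].copy(); b0=np.array(b0); hinge=b0+.220*ux; hinge[2]=.13
np.save('hinge.npy',hinge); np.save('b0.npy',b0); print(hinge)
r=.2256; a0=np.arctan2(b0[2]-.13,.22); r=np.hypot(b0[2]-.13,.22)
# rows: lid 0..0.85 rad in N rows, tilt 0..24
N=32; T=None; p=b0.copy(); Rc=R.from_rotvec(s['tool_rot']).as_matrix()
for i in range(1,N+1):
    q=.85*i/N; a=a0+q; pt=hinge-ux*r*np.cos(a); pt[2]=.13+r*np.sin(a)
    M=tgt(CY,24*i/N)
    sh=np.round(Rc.T@(pt-p)*1000,1); p=p+Rc@sh/1000
    Rc=Rc@R.from_rotvec([np.radians(.75),0,0]).as_matrix()
    print(i,sh,round(q,3),np.round(pt,4))
E
```

```text
t 3.5 p [ 0.5114 -0.0308  0.1816] rot [ 2.369  2.063 -0.   ] F [-0.3  0.1 -0.4] g 0.325
[ 0.72941674 -0.06028334  0.13      ]
1 [ 0.   1.4 -5.8] 0.027 [ 0.5128 -0.031   0.1874]
2 [ 0.   1.6 -5.8] 0.053 [ 0.5144 -0.0312  0.1932]
3 [ 0.   1.6 -5.8] 0.08 [ 0.5162 -0.0315  0.1989]
4 [ 0.   1.7 -5.8] 0.106 [ 0.5181 -0.0317  0.2046]
5 [ 0.   1.7 -5.7] 0.133 [ 0.5201 -0.032   0.2103]
6 [ 0.   1.9 -5.7] 0.159 [ 0.5223 -0.0323  0.2159]
7 [ 0.   1.9 -5.7] 0.186 [ 0.5246 -0.0326  0.2214]
8 [ 0.1  2.  -5.7] 0.212 [ 0.5271 -0.0329  0.2268]
9 [-0.   2.  -5.6] 0.239 [ 0.5297 -0.0333  0.2322]
10 [-0.   2.2 -5.6] 0.266 [ 0.5325 -0.0337  0.2375]
11 [-0.   2.2 -5.6] 0.292 [ 0.5354 -0.034   0.2428]
12 [-0.   2.3 -5.5] 0.319 [ 0.5384 -0.0345  0.2479]
13 [-0.   2.3 -5.6] 0.345 [ 0.5416 -0.0349  0.253 ]
14 [ 0.   2.5 -5.4] 0.372 [ 0.5449 -0.0353  0.258 ]
15 [ 0.   2.5 -5.5] 0.398 [ 0.5483 -0.0358  0.2629]
16 [ 0.   2.6 -5.4] 0.425 [ 0.5519 -0.0363  0.2677]
17 [ 0.   2.7 -5.4] 0.452 [ 0.5556 -0.0368  0.2724]
18 [ 0.1  2.7 -5.3] 0.478 [ 0.5594 -0.0373  0.277 ]
19 [-0.   2.8 -5.3] 0.505 [ 0.5633 -0.0378  0.2815]
20 [-0.   2.9 -5.3] 0.531 [ 0.5674 -0.0384  0.2859]
21 [ 0.   2.9 -5.2] 0.558 [ 0.5715 -0.0389  0.2902]
22 [ 0.   3.  -5.2] 0.584 [ 0.5758 -0.0395  0.2944]
23 [ 0.   3.1 -5.2] 0.611 [ 0.5802 -0.0401  0.2985]
24 [ 0.   3.2 -5.1] 0.637 [ 0.5847 -0.0407  0.3024]
25 [ 0.1  3.2 -5. ] 0.664 [ 0.5892 -0.0413  0.3062]
26 [-0.   3.3 -5.1] 0.691 [ 0.5939 -0.042   0.3099]
27 [-0.   3.3 -4.9] 0.717 [ 0.5987 -0.0426  0.3135]
28 [ 0.   3.5 -5. ] 0.744 [ 0.6036 -0.0433  0.3169]
29 [ 0.   3.5 -4.8] 0.77 [ 0.6086 -0.0439  0.3202]
30 [ 0.   3.5 -4.9] 0.797 [ 0.6136 -0.0446  0.3234]
31 [ 0.1  3.6 -4.8] 0.823 [ 0.6187 -0.0453  0.3264]
32 [-0.   3.7 -4.7] 0.85 [ 0.6239 -0.046   0.3293]
```

Still closing; the bar should stop the fingers at about 0.14.

arm_command(motion=[[[0, 0, 0], [0, 0, 0], 1], [[0, 0, 0], [0, 0, 0], 1], [[0, 0, 0], [0, 0, 0], 1], [[0, 0, 0], [0, 0, 0], 1], [[0, 0, 0], [0, 0, 0], 1], [[0, 0, 0], [0, 0, 0], 1]])

```text
time: 4.0
position: [0.5112, -0.0308, 0.1815]
tool_rot: [-2.369, -2.063, 0.001]
ft_force: [-0.8, -0.4, 0.8]
grip_width: 0.126
```

arm_command(motion=[[[0, 1.5, -6], [0.75, 0, 0], 1], [[0, 1.5, -6], [0.75, 0, 0], 1], [[0, 1.5, -6], [0.75, 0, 0], 1], [[0, 1.5, -6], [0.75, 0, 0], 1], [[0, 2, -5.5], [0.75, 0, 0], 1], [[0, 2, -5.5], [0.75, 0, 0], 1], [[0, 2, -5.5], [0.75, 0, 0], 1], [[0, 2, -5.5], [0.75, 0, 0], 1]])

```text
time: 4.67
position: [0.5259, -0.0328, 0.2253]
tool_rot: [-2.305, -2.008, 0.11]
ft_force: [-2.0, 0.7, -4.4]
grip_width: 0.125
```

```bash
cat >> h.py <<'E'
def lid(s):
    h=np.load('hinge.npy'); b=np.load('b0.npy'); ux=tgt(CY,0)[:,1]
    d=np.array(s['position'])-h; a=np.arctan2(d[2],-d@ux); r=np.hypot(d[2],d@ux)
    print('lid est',round(a-np.arctan2(b[2]-.13,.22),3),'r',round(r,4),'r0',round(np.hypot(b[2]-.13,.22),4))
E
python3 - <<'E'
from h import *
s=st(); lid(s); go([.5271,-.0329,.2268],tgt(CY,6),s)
E
```

```text
t 4.67 p [ 0.5259 -0.0328  0.2253] rot [-2.305 -2.008  0.11 ] F [-2.   0.7 -4.4] g 0.125
lid est 0.204 r 0.2264 r0 0.226
shift mm [ 0.1  1.  -1.6] turn deg [-0.28 -0.03 -0.19]
```

Tracks well, with a 4.4 N load. I carry on.

arm_command(motion=[[[0, 2, -5.5], [0.75, 0, 0], 1], [[0, 2.2, -5.5], [0.75, 0, 0], 1], [[0, 2.2, -5.5], [0.75, 0, 0], 1], [[0, 2.3, -5.5], [0.75, 0, 0], 1], [[0, 2.3, -5.5], [0.75, 0, 0], 1], [[0, 2.5, -5.5], [0.75, 0, 0], 1], [[0, 2.5, -5.5], [0.75, 0, 0], 1], [[0, 2.6, -5.5], [0.75, 0, 0], 1]])

```text
time: 5.33
position: [0.5498, -0.0361, 0.2664]
tool_rot: [-2.24, -1.951, 0.213]
ft_force: [-4.7, 1.5, -2.0]
grip_width: 0.124
```

arm_command(motion=[[[0, 2.7, -5.4], [0.75, 0, 0], 1], [[0, 2.7, -5.4], [0.75, 0, 0], 1], [[0, 2.8, -5.3], [0.75, 0, 0], 1], [[0, 2.9, -5.3], [0.75, 0, 0], 1], [[0, 2.9, -5.2], [0.75, 0, 0], 1], [[0, 3, -5.2], [0.75, 0, 0], 1], [[0, 3, -5.2], [0.75, 0, 0], 1], [[0, 3.2, -5.1], [0.75, 0, 0], 1]])

```text
time: 6.0
position: [0.5826, -0.0405, 0.3024]
tool_rot: [-2.174, -1.895, 0.308]
ft_force: [-7.1, 0.9, 1.8]
grip_width: 0.123
```

```bash
python3 - <<'E'
from h import *
s=st(); lid(s); go([.6239,-.0460,.3293],tgt(CY,24),s)
E
```

```text
t 6.0 p [ 0.5826 -0.0405  0.3024] rot [-2.174 -1.895  0.308] F [-7.1  0.9  1.8] g 0.123
lid est 0.63 r 0.2273 r0 0.226
shift mm [  0.2  31.  -38.7] turn deg [ 5.57 -0.04 -0.14]
```

arm_command(motion=[[[0, 3.5, -5], [0.7, 0, 0], 1], [[0, 3.5, -5], [0.7, 0, 0], 1], [[0, 3.6, -5], [0.7, 0, 0], 1], [[0, 3.7, -4.9], [0.7, 0, 0], 1], [[0, 3.8, -4.8], [0.7, 0, 0], 1], [[0, 3.8, -4.8], [0.7, 0, 0], 1], [[0, 3.8, -4.8], [0.7, 0, 0], 1], [[0, 0, 0], [0, 0, 0], 1]])

```text
time: 6.67
position: [0.6183, -0.0454, 0.3283]
tool_rot: [-2.118, -1.847, 0.38]
ft_force: [-6.7, 0.5, 11.4]
grip_width: 0.125
```

```bash
python3 - <<'E'
from h import *
s=st(); lid(s); go([.6260,-.0460,.3303],tgt(CY,24),s)
E
```

```text
t 6.67 p [ 0.6183 -0.0454  0.3283] rot [-2.118 -1.847  0.38 ] F [-6.7  0.5 11.4] g 0.125
lid est 0.826 r 0.2278 r0 0.226
shift mm [ 0.4  6.3 -4.8] turn deg [ 0.73 -0.07 -0.11]
```

arm_command(motion=[[[0, 1.5, -3], [0.3, 0, 0], 1], [[0, 2, -3], [0.3, 0, 0], 1], [[0, 2, -2], [0, 0, 0], 1], [[0, 0, 0], [0, 0, 0], 1]])

```text
time: 7.0
position: [0.6273, -0.0466, 0.3333]
tool_rot: [-2.115, -1.843, 0.385]
ft_force: [-5.7, 0.5, 8.8]
grip_width: 0.127
```

```bash
python3 - <<'E'
from h import *
s=st(); lid(s)
for n in ['scene']:
    im,d=optics.get_image(n); cv2.imwrite('pics/s2.png',im)
    for r in models.search_frame(n,'knee_knob')[:2]: print(r['conf'],c2w(n,r['location']))
E
```

```text
t 7.0 p [ 0.6273 -0.0466  0.3333] rot [-2.115 -1.843  0.385] F [-5.7  0.5  8.8] g 0.127
lid est 0.871 r 0.228 r0 0.226
```

View pics/s2.png

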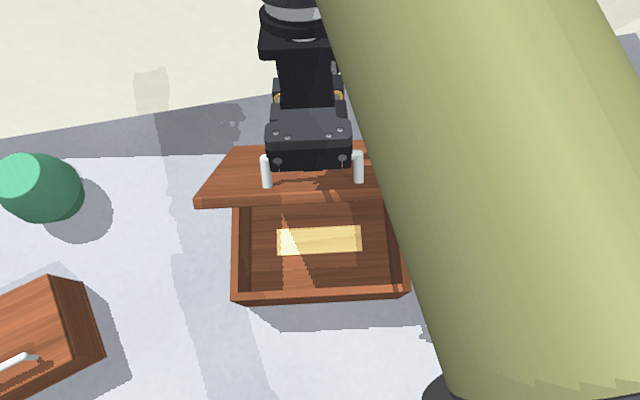

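The picture shows the lid raised with the gripper on the bar; the arm hides the stay. The geometry gives about 0.87 rad. I open just a little, so the front finger stays clear of the lid.

arm_command(motion=[[[0, 0, 0], [0, 0, 0], 0.68], [[0, 0, 0], [0, 0, 0], 0.68], [[0, 0, 0], [0, 0, 0], 0.68], [[0, 0, 0], [0, 0, 0], 0.68], [[0, 0, 0], [0, 0, 0], 0.68]])

```text
time: 7.52
position: [0.6285, -0.0471, 0.3302]
tool_rot: [-2.117, -1.843, 0.384]
ft_force: [-0.1, 0.5, 0.4]
grip_width: 0.311
```

```bash
python3 - <<'E'
from h import *
s=st()
im,d=optics.get_image('wrist'); cv2.imwrite('pics/w3.png',im)
E
```

```text
t 7.52 p [ 0.6285 -0.0471  0.3302] rot [-2.117 -1.843  0.384] F [-0.1  0.5  0.4] g 0.311
```

View pics/w3.png

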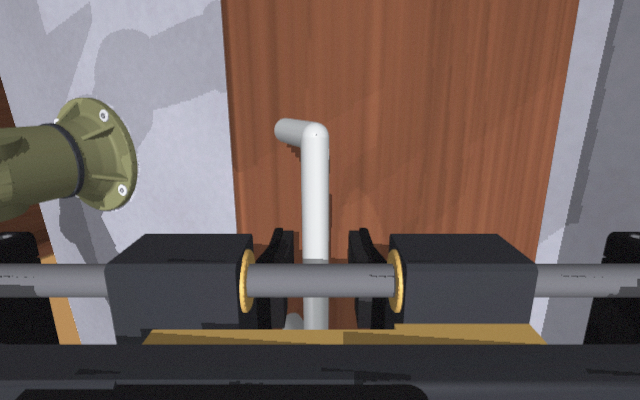

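The bar (x about 315) is clear of both fingers (inner faces about 290 and 350), and the wrist force is zero. I retreat along the tool axis.

arm_command(motion=[[[0, 0, -8], [0, 0, 0], 0.68], [[0, 0, -15], [0, 0, 0], 0.68], [[0, 0, -25], [0, 0, 0], 0.68], [[0, 0, -25], [0, 0, 0], 1], [[0, 0, 0], [0, 0, 0], 1], [[0, 0, 0], [0, 0, 0], 1]])

```text
time: 8.07
position: [0.6358, -0.0482, 0.3484]
tool_rot: [-2.124, -1.846, 0.386]
ft_force: [0.4, -0.4, -1.0]
grip_width: 0.169
```

```bash
python3 - <<'E'
from h import *
s=st()
for n in ['top','wrist']:
    im,d=optics.get_image(n); cv2.imwrite(f'pics/{n}4.png',im); np.save(f'pics/{n}4.npy',d)
    for t in ['knee_knob','lid_handle']:
        for r in models.search_frame(n,t)[:2]: print(n,t,round(r['conf'],2),np.round(c2w(n,r['location'],s),4))
E
```

```text
t 8.07 p [ 0.6358 -0.0482  0.3484] rot [-2.124 -1.846  0.386] F [ 0.4 -0.4 -1. ] g 0.169
top knee_knob 0.72 [ 0.5579 -0.2478  0.1643]
wrist lid_handle 0.85 [0.6542 0.0097 0.2503]
```

View pics/top4.png

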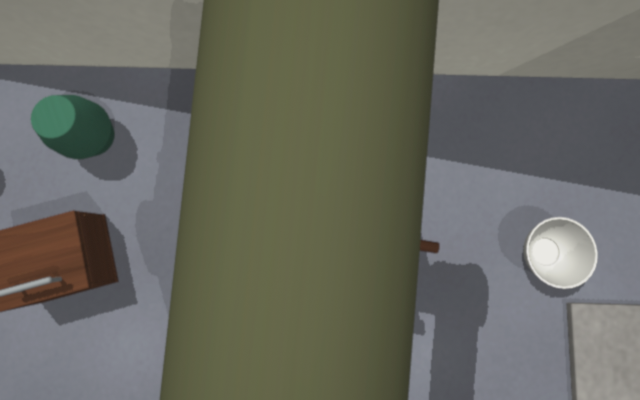

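It moved only about 20 of the 73 mm, so a joint limit is likely. I check the joints.

```bash
python3 - <<'E'
from h import *
s=st(); print(np.round(s['joint_positions'],3))
E
```

```text
t 8.37 p [ 0.6353 -0.0467  0.3482] rot [-2.115 -1.847  0.381] F [-0.6  0.5  4.1] g 0.009
[ 0.027  0.603  0.046  0.892 -0.06   2.054 -0.081]
```

View pics/wrist4.png

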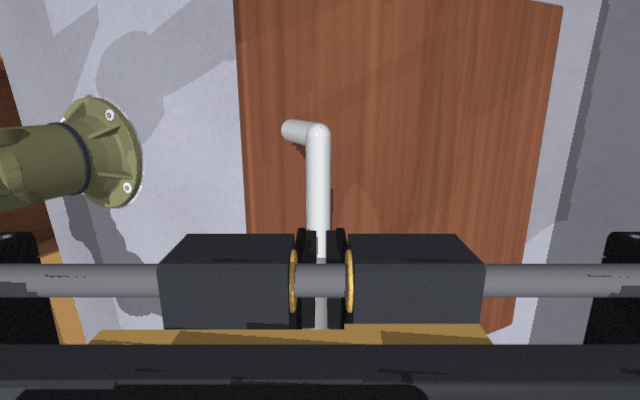

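Joint 6 is at its limit (2.05), and the tips now touch the bar's top (+4 N). I lift straight up in the world while taking tilt off.

arm_command(motion=[[[0, -4, -8], [-5, 0, 0], 1], [[0, -5, -15], [-5, 0, 0], 1], [[0, -5, -20], [-5, 0, 0], 1], [[0, -3, -25], [-5, 0, 0], 1], [[0, 0, 0], [0, 0, 0], 1]])

```text
time: 8.78
position: [0.635, -0.0466, 0.4267]
tool_rot: [-2.342, -2.044, 0.045]
ft_force: [0.2, 0.4, 1.7]
grip_width: 0.005
```

```bash
python3 - <<'E'
from h import *
s=st(); print(np.round(s['joint_positions'],3))
im,d=optics.get_image('wrist'); cv2.imwrite('pics/w5.png',im)
go([.558,-.10,.40],tgt(CY,0),s)
E
```

```text
t 8.78 p [ 0.635  -0.0466  0.4267] rot [-2.342 -2.044  0.045] F [0.2 0.4 1.7] g 0.005
[ 0.002  0.316  0.045  1.085 -0.018  1.784 -0.093]
shift mm [-63.3 -67.8  29.7] turn deg [-2.49  0.01 -0.06]
```

View pics/w5.png

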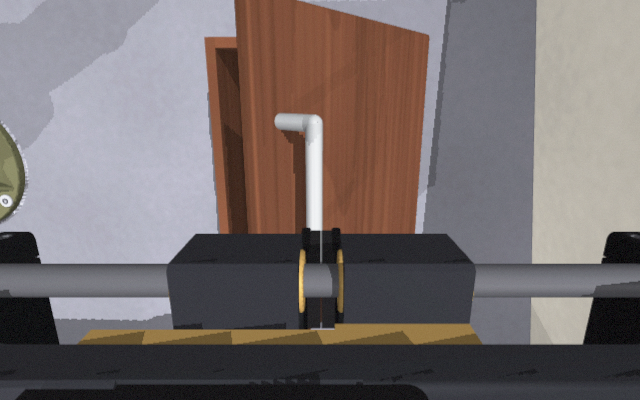

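The lid stands by itself. I move clear to the right at height, for a view of the knob and to let the hold time run.

arm_command(motion=[[[-36, -6, 4], [-0.3, 0, 0], 1], [[-36, -6, 4], [-0.3, 0, 0], 1], [[-36, -6, 4], [-0.3, 0, 0], 1], [[-36, -6, 4], [-0.3, 0, 0], 1], [[-36, -6, 4], [-0.3, 0, 0], 1], [[-36, -6, 4], [-0.3, 0, 0], 1], [[-36, -6, 4], [-0.3, 0, 0], 1], [[-36, -6, 4], [-0.3, 0, 0], 1]])

```text
time: 9.5
position: [0.5468, -0.3273, 0.3869]
tool_rot: [-2.357, -2.056, 0.021]
ft_force: [0.8, -0.6, 0.4]
grip_width: 0.007
```

arm_command(motion=[[[0, 0, 0], [0, 0, 0], 1], [[0, 0, 0], [0, 0, 0], 1], [[0, 0, 0], [0, 0, 0], 1], [[0, 0, 0], [0, 0, 0], 1], [[0, 0, 0], [0, 0, 0], 1], [[0, 0, 0], [0, 0, 0], 1], [[0, 0, 0], [0, 0, 0], 1], [[0, 0, 0], [0, 0, 0], 1]])

```text
time: 10.17
position: [0.5476, -0.3259, 0.3892]
tool_rot: [-2.36, -2.058, 0.02]
ft_force: [0.4, -0.2, 0.5]
grip_width: 0.001
```

```bash
python3 - <<'E'
from h import *
s=st(); ims=[]
for n in ['scene','top','wrist']:
    im,d=optics.get_image(n); ims.append(im); np.save(f'pics/{n}6.npy',d)
    for r in models.search_frame(n,'knee_knob')[:1]:
        c=c2w(n,r['location'],s); print(n,round(r['conf'],2),np.round(c,4))
        m=optics.camera_model(n); f=200/np.tan(np.radians(m['fovy'])/2)
        q=models.silhouettes(n,'knee_knob')
        if q:
            v,u=np.nonzero(q[0]['pixels']&(d>0)); P=np.array([c2w(n,px(n,a,b,d[b,a]),s) for a,b in zip(u,v)])
            k=np.linalg.norm(P-c,axis=1)<.035; P=P[k]
            print(len(P),P.mean(0),P.min(0),P.max(0))
v=np.vstack([np.hstack([cv2.resize(i,(400,250)) for i in ims[:2]]),np.hstack([cv2.resize(ims[2],(400,250)),np.zeros((250,400,3),np.uint8)])])
cv2.imwrite('pics/m6.png',v)
E
```

```text
t 10.17 p [ 0.5476 -0.3259  0.3892] rot [-2.36  -2.058  0.02 ] F [ 0.4 -0.2  0.5] g 0.001
scene 0.76 [ 0.5592 -0.1957  0.1615]
409 [ 0.56269869 -0.20102028  0.16019616] [ 0.53527501 -0.23021477  0.13344777] [ 0.59092202 -0.18339643  0.18043198]
top 0.89 [ 0.5576 -0.228   0.1654]
309 [ 0.55854421 -0.2395356   0.16312376] [ 0.5468954  -0.26216853  0.15297266] [ 0.57018609 -0.21697377  0.16783408]
wrist 0.6 [ 0.5617 -0.1999  0.1657]Traceback (most recent call last):
  File "<stdin>", line 10, in <module>
  File "h.py", line 7, in c2w
    m=optics.camera_model(name); p=np.asarray(p,float)
ValueError: time passes only in moves, steps and waits
```

```bash
python3 - <<'E'
from h import *
a,_=optics.get_image('top'); b,_=optics.get_image('scene'); c,_=optics.get_image('wrist')
v=np.vstack([np.hstack([cv2.resize(a,(400,250)),cv2.resize(b,(400,250))]),np.hstack([cv2.resize(c,(400,250)),cv2.resize(b[130:330,300:620],(400,250))])])
cv2.imwrite('pics/m7.png',v); s=st(); go([.5580,-.2450,.195],tgt(CY,0),s)
E
```

```text
t 10.77 p [ 0.5472 -0.3266  0.3891] rot [-2.361 -2.056  0.02 ] F [0.2 0.3 1. ] g 0.002
shift mm [ 82.8   2.7 193.8] turn deg [-0.94  0.16 -0.2 ]
```

View pics/m7.png

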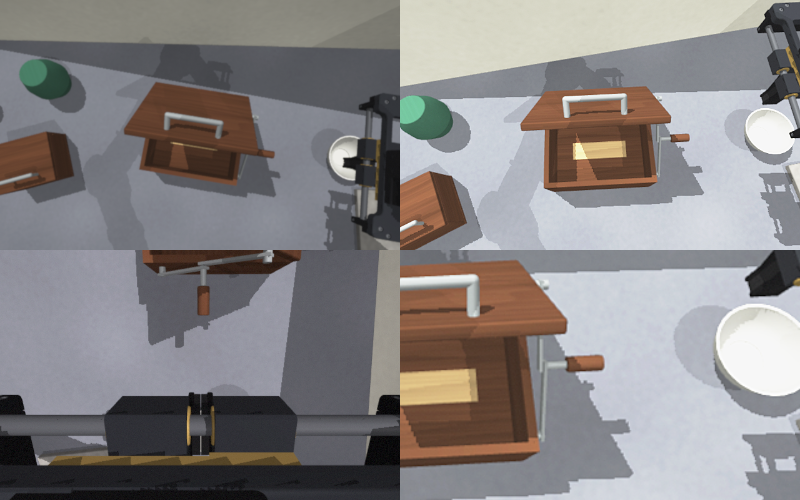

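The stay is straight and locked, and the lid is up with the robot clear for over 2 s. I estimate the lower pivot next, so the fingers can follow the knee's arc.

```bash
python3 - <<'E'
from h import *
ux=tgt(CY,0)[:,1]; uy=np.array([.134,.991,0]); h=np.load('hinge.npy')
for n in ['scene','wrist']:
    s=ctrl.get_state(); d=np.load(f'pics/{n}6.npy')
    v,u=np.mgrid[0:400,0:640]; m=optics.camera_model(n); f=200/np.tan(np.radians(m['fovy'])/2)
    P=np.stack([(u-m['cx'])*d/f,(v-m['cy'])*d/f,d],-1).reshape(-1,3); P=P[P[:,2]>0]
    if n=='wrist':
        T=np.array(m['mount']); W=R.from_rotvec(s['tool_rot']).apply(P@T[:3,:3].T+T[:3,3])+s['position']
    else: W=(P-np.ravel(m['tvec']))@R.from_rotvec(np.ravel(m['rvec'])).as_matrix()
    # chest coords: x from hinge, y from chest centre
    X=(W-h)@ux; Y=(W-h)@uy; Z=W[:,2]
    kx=(np.array([.5585,-.2395,0])-h)@ux; ky=(np.array([.5585,-.2395,0])-h)@uy
    print(n,'knob chest',round(kx,3),round(ky,3))
    k=(Y<ky+.045)&(Y>ky+.022)&(X<.0)&(X>-.28)&(Z>.025)
    for lo in np.arange(-.28,0,.015):
        q=k&(X>=lo)&(X<lo+.015)
        if q.sum()>3: print(round(lo+.0075,3),q.sum(),'z',np.round(np.percentile(Z[q],[5,50,95]),3),'y',np.round(np.median(Y[q])-ky,3))
E
```

```text
scene knob chest -0.145 -0.201
-0.152 48 z [0.157 0.16  0.162] y 0.032
-0.137 45 z [0.159 0.161 0.162] y 0.034
wrist knob chest -0.145 -0.201
-0.152 126 z [0.157 0.16  0.162] y 0.034
-0.137 129 z [0.158 0.16  0.162] y 0.034
```

```bash
python3 - <<'E'
from h import *
ux=tgt(CY,0)[:,1]; uy=np.array([.134,.991,0]); h=np.load('hinge.npy'); n='wrist'
s=ctrl.get_state(); d=np.load('pics/wrist6.npy')
v,u=np.mgrid[0:400,0:640]; m=optics.camera_model(n); f=200/np.tan(np.radians(m['fovy'])/2)
P=np.stack([(u-m['cx'])*d/f,(v-m['cy'])*d/f,d],-1).reshape(-1,3); P=P[P[:,2]>0]
T=np.array(m['mount']); W=R.from_rotvec(s['tool_rot']).apply(P@T[:3,:3].T+T[:3,3])+s['position']
X=(W-h)@ux; Y=(W-h)@uy; Z=W[:,2]
k=(Y<-.14)&(Y>-.165)&(X<.05)&(X>-.28)&(Z>.01)
for lo in np.arange(-.28,.05,.01):
    q=k&(X>=lo)&(X<lo+.01)
    if q.sum()>3: print(round(lo+.005,3),q.sum(),'z',np.round(np.percentile(Z[q],[5,50,95]),3),'y',np.round(np.median(Y[q]),3))
E
```

```text
-0.225 87 z [0.092 0.095 0.098] y -0.148
-0.215 94 z [0.091 0.096 0.107] y -0.151
-0.205 55 z [0.099 0.111 0.117] y -0.153
-0.195 55 z [0.106 0.12  0.125] y -0.153
-0.185 59 z [0.114 0.127 0.134] y -0.154
-0.175 64 z [0.122 0.137 0.142] y -0.153
-0.165 72 z [0.132 0.145 0.151] y -0.153
-0.155 93 z [0.14  0.155 0.16 ] y -0.153
-0.145 245 z [0.157 0.161 0.166] y -0.154
-0.135 112 z [0.155 0.167 0.173] y -0.148
-0.125 89 z [0.162 0.175 0.18 ] y -0.148
-0.115 96 z [0.169 0.182 0.186] y -0.148
-0.105 102 z [0.175 0.188 0.193] y -0.148
-0.095 106 z [0.183 0.194 0.199] y -0.148
-0.085 114 z [0.188 0.201 0.206] y -0.148
-0.075 128 z [0.195 0.208 0.212] y -0.148
-0.065 235 z [0.204 0.215 0.218] y -0.148
-0.055 158 z [0.209 0.216 0.219] y -0.149
```

Knee geometry is consistent: pivot about (X −0.22, z 0.09), radius about 0.10, so the knob shifts about +24 mm in chest x over a 50 mm push. I go above the knob.

arm_command(motion=[[[26, 2, 20], [-0.9, 0, 0], 1], [[26, 2, 20], [0, 0, 0], 1], [[26, 2, 20], [0, 0, 0], 1], [[0, 0, 35], [0, 0, 0], 1], [[0, 0, 35], [0, 0, 0], 1], [[0, 0, 35], [0, 0, 0], 1], [[0, 0, 20], [0, 0, 0], 1], [[0, 0, 0], [0, 0, 0], 1]])

```text
time: 11.43
position: [0.5603, -0.2492, 0.1981]
tool_rot: [-2.363, -2.059, 0.011]
ft_force: [-0.6, 0.1, -0.4]
grip_width: 0.004
```

```bash
python3 - <<'E'
from h import *
s=st(); a,d=optics.get_image('top'); b,_=optics.get_image('scene')
cv2.imwrite('pics/m8.png',np.hstack([cv2.resize(a,(400,250)),cv2.resize(b,(400,250))])); go([.5602,-.2498,.186],tgt(CY,0),s)
E
```

```text
t 11.43 p [ 0.5603 -0.2492  0.1981] rot [-2.363 -2.059  0.011] F [-0.6  0.1 -0.4] g 0.004
shift mm [-0.6  0.1 12.1] turn deg [-0.59  0.04 -0.19]
```

View pics/m8.png

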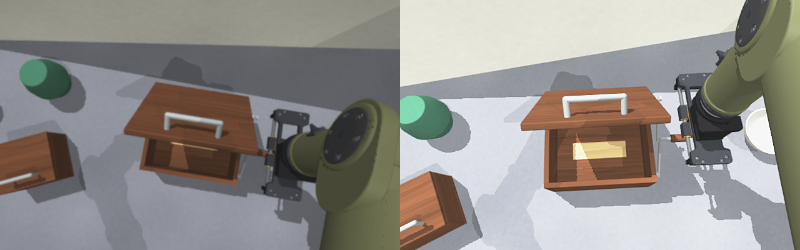

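arm_command(motion=[[[0, 0, 14], [0, 0, 0], 1], [[0, 2, 7], [0, 0, 0], 1], [[0, 5, 7], [0, 0, 0], 1], [[0, 5, 8], [0, 0, 0], 1], [[0, 4, 8], [0, 0, 0], 1], [[0, 3, 8], [0, 0, 0], 1], [[0, 2, 9], [0, 0, 0], 1], [[0, 2, 9], [0, 0, 0], 1]])

```text
time: 12.2
position: [0.5935, -0.2552, 0.1378]
tool_rot: [2.356, 2.054, 0.01]
ft_force: [10.8, -3.3, 6.6]
grip_width: 0.004
```

```bash
python3 - <<'E'
from h import *
s=st(); a,d=optics.get_image('top'); b,_=optics.get_image('scene')
cv2.imwrite('pics/m9.png',np.hstack([cv2.resize(a,(400,250)),cv2.resize(b,(400,250))]))
E
```

```text
t 12.2 p [ 0.5935 -0.2552  0.1378] rot [2.356 2.054 0.01 ] F [10.8 -3.3  6.6] g 0.004
```

View pics/m9.png

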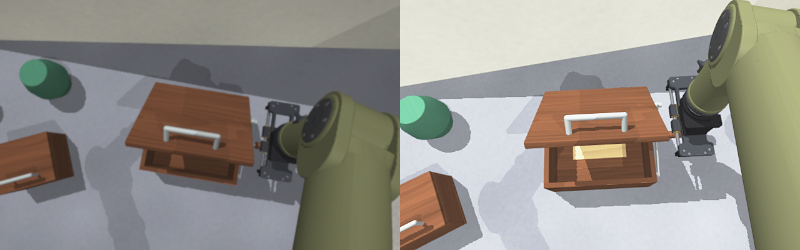

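The fingers are being pushed +x (10.8 N), so the contact is at the fingertip's corner. I check where the lid and knob are now.

```bash
python3 - <<'E'
from h import *
a,d=optics.get_image('scene'); cv2.imwrite('pics/c10.png',cv2.resize(a[100:260,280:480],(800,640))[:600])
for t in ['knee_knob']:
    for r in models.search_frame('scene',t)[:2]: print(t,r['conf'],c2w('scene',r['location']))
v,u=np.mgrid[0:400,0:640]; m=optics.camera_model('scene'); f=200/np.tan(np.radians(m['fovy'])/2)
P=np.stack([(u-m['cx'])*d/f,(v-m['cy'])*d/f,d],-1).reshape(-1,3); P=P[P[:,2]>0]
W=(P-np.ravel(m['tvec']))@R.from_rotvec(np.ravel(m['rvec'])).as_matrix()
h=np.load('hinge.npy'); ux=tgt(CY,0)[:,1]; uy=np.array([.134,.991,0]); X=(W-h)@ux; Y=(W-h)@uy; Z=W[:,2]-.13
k=(abs(Y)<.12)&(X<-.05)&(X>-.2)&(Z>.05)&((abs(Y+0)>.075))
p=np.polyfit(X[k],Z[k],1); print('lid angle',np.arctan(-p[0]), k.sum())
st()
E
```

```text
knee_knob 0.63 [ 0.55262868 -0.18714804  0.10541272]
lid angle 0.6656662000022823 4865
t 12.4 p [ 0.587  -0.2538  0.1339] rot [ 2.367  2.063 -0.003] F [-0.1  0.3 -0.1] g 0.003
```

View pics/c10.png

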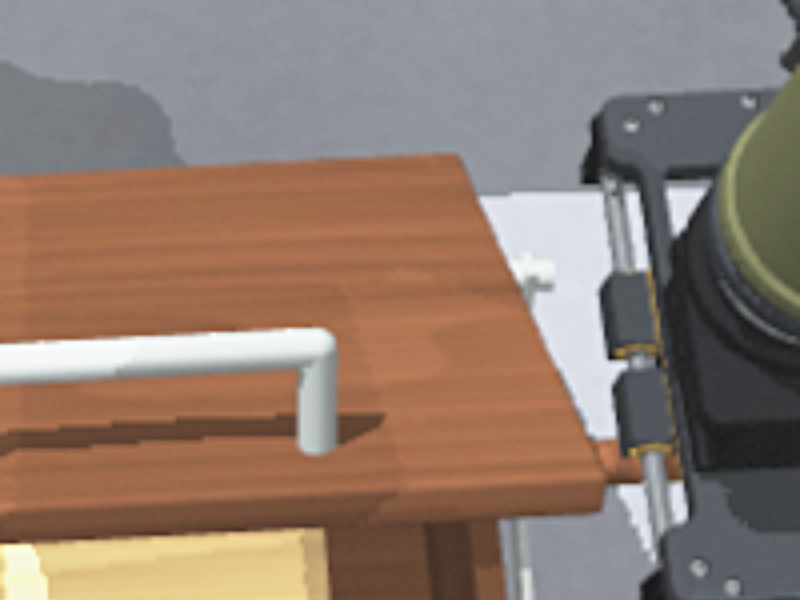

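The force dropped to zero and the lid is at 0.67 rad and sinking. I withdraw outward and up.

arm_command(motion=[[[-6, 0, -10], [0, 0, 0], 1], [[-15, 0, -25], [0, 0, 0], 1], [[-20, 0, -30], [0, 0, 0], 1], [[-20, 0, -30], [0, 0, 0], 1], [[-20, 0, -30], [0, 0, 0], 1], [[-20, 0, -20], [0, 0, 0], 1], [[0, 0, 0], [0, 0, 0], 1], [[0, 0, 0], [0, 0, 0], 1]])

```text
time: 13.07
position: [0.5715, -0.3559, 0.2807]
tool_rot: [2.37, 2.057, -0.004]
ft_force: [0.7, 1.2, -0.4]
grip_width: 0.004
```

arm_command(motion=[[[0, 0, 0], [0, 0, 0], 1], [[0, 0, 0], [0, 0, 0], 1], [[0, 0, 0], [0, 0, 0], 1], [[0, 0, 0], [0, 0, 0], 1], [[0, 0, 0], [0, 0, 0], 1], [[0, 0, 0], [0, 0, 0], 1], [[0, 0, 0], [0, 0, 0], 1], [[0, 0, 0], [0, 0, 0], 1]])

```text
time: 13.73
position: [0.5724, -0.3534, 0.2791]
tool_rot: [2.368, 2.063, -0.004]
ft_force: [-0.3, -0.2, 1.0]
grip_width: 0.007
```

arm_command(motion=[[[0, 0, 0], [0, 0, 0], 1], [[0, 0, 0], [0, 0, 0], 1], [[0, 0, 0], [0, 0, 0], 1], [[0, 0, 0], [0, 0, 0], 1], [[0, 0, 0], [0, 0, 0], 1], [[0, 0, 0], [0, 0, 0], 1], [[0, 0, 0], [0, 0, 0], 1], [[0, 0, 0], [0, 0, 0], 1]])

```text
time: 14.4
position: [0.5724, -0.3535, 0.2791]
tool_rot: [2.368, 2.062, -0.004]
ft_force: [-0.2, 0.8, -0.2]
grip_width: 0.005
```

arm_command(motion=[[[0, 0, 0], [0, 0, 0], 1], [[0, 0, 0], [0, 0, 0], 1], [[0, 0, 0], [0, 0, 0], 1], [[0, 0, 0], [0, 0, 0], 1], [[0, 0, 0], [0, 0, 0], 1], [[0, 0, 0], [0, 0, 0], 1], [[0, 0, 0], [0, 0, 0], 1], [[0, 0, 0], [0, 0, 0], 1]])

```text
time: 15.07
position: [0.5723, -0.3535, 0.2791]
tool_rot: [2.368, 2.062, -0.004]
ft_force: [0.1, -0.1, 0.5]
grip_width: 0.006
```

```bash
cat > la.py <<'E'
from h import *
def run(name):
    a,d=optics.get_image('scene'); cv2.imwrite(name,a)
    v,u=np.mgrid[0:400,0:640]; m=optics.camera_model('scene'); f=200/np.tan(np.radians(m['fovy'])/2)
    P=np.stack([(u-m['cx'])*d/f,(v-m['cy'])*d/f,d],-1).reshape(-1,3); P=P[P[:,2]>0]
    W=(P-np.ravel(m['tvec']))@R.from_rotvec(np.ravel(m['rvec'])).as_matrix()
    h=np.load('hinge.npy'); ux=tgt(CY,0)[:,1]; uy=np.array([.134,.991,0]); X=(W-h)@ux; Y=(W-h)@uy; Z=W[:,2]-.13
    k=(abs(Y)<.12)&(X<-.05)&(X>-.2)&(Z>.005)&((abs(Y+0)>.075))
    p=np.polyfit(X[k],Z[k],1); print('lid angle',np.arctan(-p[0]), k.sum(),'mean z',Z[k].mean()+.13); st()
E
python3 -c "
import la; la.run('pics/s11.png')"
```

```text
lid angle 0.00039103294999236237 5097 mean z 0.14607646907760757
t 15.12 p [ 0.5723 -0.3535  0.2791] rot [ 2.368  2.062 -0.004] F [ 0.4 -0.2 -0.9] g 0.005
```

View pics/s11.png

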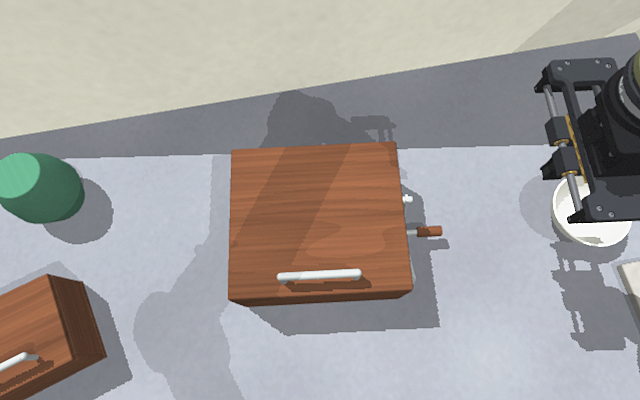

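The lid is shut (angle 0.000, top at 0.146 m, the same as at the start), and the knob is back at (430,231). The gripper is in free air. After a short settle I hand in.

arm_command(motion=[[[0, 0, 0], [0, 0, 0], 1], [[0, 0, 0], [0, 0, 0], 1], [[0, 0, 0], [0, 0, 0], 1], [[0, 0, 0], [0, 0, 0], 1], [[0, 0, 0], [0, 0, 0], 1], [[0, 0, 0], [0, 0, 0], 1]])

```text
time: 15.62
position: [0.5723, -0.3535, 0.2791]
tool_rot: [2.368, 2.062, -0.004]
ft_force: [-0.1, 1.0, -0.1]
grip_width: 0.007
```

```bash
python3 -c "
import la; la.run('pics/s12.png'); la.ctrl.close_job()"
```

```text
lid angle 0.00014652963594254993 5103 mean z 0.14611688951700802
t 15.67 p [ 0.5723 -0.3535  0.2791] rot [ 2.368  2.062 -0.004] F [-0.3  0.6  0.2] g 0.007
the job is handed in; nothing more can be done
```

I raised the lid by its handle to about 0.87 rad, where the stay locked. I let go and the stay alone held the lid for about 3 s. Then I pushed the knee down, the stay broke and the lid sank shut. I handed the job in at 15.7 s.

**Last checks:** the lid angle measured 0.000 rad in two depth fits about 0.5 s apart. The lid's top was at 0.146 m, the same as at the start. The gripper was in free air with no real wrist force.

**What did not go cleanly:**
- **Retreat from the handle:** the first retreat stopped after about 20 mm because joint 6 reached its limit; it read 2.054 against 2.05. The closing fingertips then touched the bar with about 4 N before I lifted clear. I counted the hold only from after that lift.
- **Knee push:** the fingertips slid toward the back of the knob, with about 11 N sideways. By then the knee had broken far enough, and the lid was already sinking.

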